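# Fold down the hook and hang the chalkboard

## Task

The stall is opening: fold the steel hook on the wooden stand fully down so that it sticks out level, then take the wood-framed black chalkboard out of its holder and hang it on the hook by its opening, and leave it hanging still. Leave the blue-framed white board standing in its holder.

Things in the scene. Friction and masses are not known exactly. Their poses are not given: they have to be found in the camera images.
- hook_stand: Fixed stand: pale upright plank (90 wide, 18 thick, top at 260 mm, front face at x = +14 mm) on a foot 150 x 170 x 18 mm, bearing the fold-down hook. Origin: on the table straight below the hook's hinge pin; the pin lies at z = 170 mm along this body's y. -x is the front, where the lowered hook sticks out. z up.
- hook_arm (a joint): Hook angle a: 0 = folded, pointing up; 1.57 = level at its stop, top side 174 mm high. Steel strap 12 wide (y), 8 thick, 135 mm long from pin; last 26 mm red, 14 wide. A point r from the pin is at x = -r sin a, z = 170 + r cos a in the stand's frame. End nib rises 12 mm over the lowered strap. Friction 0.12 N m holds it; pinch the red end across y and lead it round.
- chalkboard_center (a point): Centre of a black board in pale wood frame: 10 thick (x), 160 tall, 0.14-0.28 kg, 80 below this point: panel 100 wide, 75 tall; then opening 44 wide, 40 tall (-5 to +35 mm here); then grip bar 76 wide to +80. y along width, z up. Stands in a fixed holder's 13 mm slot (30 deep, block 70 x 130 x 38): draw straight up. Hung, this point is 139 mm high; 85 mm before the pin is best.
- whiteboard_center (a point): Bystander, leave alone: centre of a white board in a blue frame, standing in a like holder. Same shape, size and axes as the chalkboard (100 wide, 160 tall, 10 mm thick).

How it is judged:
By the outcome, as a careful person would: the job done as asked, in the order asked, and still so for the second after the job is handed in, with the robot touching nothing.
It also fails if it takes over 58 s, if anything falls off the work surface, if the arm or the gripper's body presses on something with over 40 N, if the wrist force passes 120 N, or if a joint passes its speed limit or range.

## Robot

A 7-joint arm with a two-finger parallel gripper is mounted at the origin on a cart in front of the work surface, level with it; the furniture and walls round the work are solid. World frame = base frame: x ahead of the robot, y to its left, z up, the work surface at z = 0. Lengths are in m, angles in rad, forces in N, time in s.
With the tool pointing down it reaches from about 0.4 to 0.85 m from the base axis. Payload 4.5 kg.
Tool frame: the origin (TCP) lies on the centre line of the jaws, within the pads' length; the fingertips stand 17 mm ahead of it and the grasp point (between the pads) lies 2 mm behind it (r.tip_reach is the distance from the TCP to the fingertips, in m); z points along the fingers, y is the line along which they close (so a half turn about z gives the same grasp; the last joint's range is limited). The gripper opens to 88 mm and grips with 3 to 60 N. Pads are 18 mm wide; open, the fingers measure 123 mm over their backs; the gripper's body (75 mm by 187 mm) begins 45 mm behind the grasp point.
Start: joints at [-1.17, 0.689, -0.195, 1.565, 0.157, 0.902, -0.215], TCP at [0.224, 0.583, 0.256] pointing down, gripper open.
Joint ranges: [-3.01, 3.01], [-0.46, 2.08], [-1.47, 1.51], [0.13, 2.56], [-1, 4.14], [0.04, 2.09], [-2.66, 2.66]. Speed limits (rad/s): [2.57, 2.57, 3.14, 3.14, 3.14, 3.14, 3.14].

## Interface

Orientations are given as a unit quaternion [x, y, z, w].
In Python, from plant import r gives the robot as it stands.
- The arm moves only by the tool step_arm, never from a script. Its argument "steps" is a list of rows, each a list of 7 numbers: the shift along the tool's x, y, z in cm, then the turn, a rotation vector about the tool's x, y, z in degrees, then the gripper's target within -1 to 1 (shut at 1, half-way at 0, fully open at -1). A call has 1 to 8 rows; each row shifts and turns the commanded pose from where the row before left it, along the tool's axes as they then stand; what a row does not reach is not made up. A row lasts 1/8 s, in which the tool goes at most 62.5 mm and 10.7 degrees, less where a joint would pass 70% of its speed; a pose out of reach is approached as far as the arm can. A call with a gripper value outside its range is refused whole. The fingers move at their own pace and stop on an object; "force" is the grip in N (left out, the last holds). Time passes only in rows, so rows that do not move let the fingers close. It gives the time, the measured TCP pose, the force, the opening and the grip force at its end, in the units of the state.
- r.get_state(): the state, without advancing time (a new reading comes with each control period).
- r.snapshot(name): name is "scene" or "top"; returns a dict with "pixels" (400x640x3 uint8, red, green, blue), "fx", "fy", "cx", "cy" (pixels), "dist_coeffs" ([k1, k2, p1, p2, k3] as OpenCV has them; the pictures are not rectified), "cam_to_world" (4x4, takes a point from camera to world coordinates). Camera axes: x right, y down, z forward; pixel columns grow to the right and rows downward; lengths in m; the calibration is good to about 2 mm. A picture is of the moment at which its call begins. There is no depth.
- r.finish_job(): hands the job in; it is judged then, once.
The state is a dict: "clock": time; "q": joint angles; "qd": joint speeds; "joint_torque": joint torques, N m; "tool_pos": TCP position; "eef_rot": TCP orientation; "contact_force": force on the tool from outside, world axes, zero at the start; "moment": the same for the moment, N m; "opening": opening from 0.0 (shut) to 1.0 (fully open); "finger_force": force on a finger pad.
Only numpy, scipy, OpenCV 4.12 (cv2) and the standard library are available. Lean on these libraries where they do the work, as an engineer would, in place of code of your own. Each camera call takes 0.05 s, during which the arm holds its last target. There are 200 camera calls.

## Working session

There is one attempt and no reset: what is moved stays moved. The work goes in short steps, Python scripts to look and compute and a tool call to move; the robot and the scene stay as the last step left them, time stands still between calls to the robot, and variables do not carry over. Pictures are saved under pics/ and viewed, at most 10 in all, crops included, and the job is handed in when it is done.

Besides the shell and the picture viewer there is one more tool, called after "Request:" as a command line: name --pt "numbers of a row" for each row, then --argument value for the rest. step_arm: Moves the arm, as the interface text tells. Its arguments: {"type":"object","properties":{"steps":{"type":"array","items":{"type":"array","items":{"type":"number"}}},"force":{"type":"number"}},"required":["steps"]}

```bash
mkdir -p pics; ls; python3 - <<'E'
from plant import r
import cv2,pickle
d={}
for n in("scene","top"):
    s=r.snapshot(n);d[n]=s;cv2.imwrite(f"pics/{n}0.png",s["pixels"][:,:,::-1])
    print(n,s["fx"],s["fy"],s["cx"],s["cy"],s["dist_coeffs"],s["cam_to_world"])
pickle.dump(d,open("d0.pkl","wb"))
print(r.get_state())
E
```

```text
pics
scene 393.9698986074797 393.9698986074797 322.833517077743 194.13703586856977 [-0.06097147  0.          0.          0.          0.        ] [[ 0.85378855 -0.35214499  0.38345668  0.17927542]
 [-0.52061842 -0.575717    0.63048109 -0.60858865]
 [-0.00125822 -0.73793214 -0.67487374  0.80380753]
 [ 0.          0.          0.          1.        ]]
top 369.06388693757117 369.06388693757117 318.81590816196564 201.4777131277582 [-0.01569939  0.          0.          0.          0.        ] [[ 0.0073591  -0.98973483  0.14272638  0.44081398]
 [-0.99956672 -0.01134866 -0.0271586   0.04481282]
 [ 0.02849957 -0.14246467 -0.9893895   0.97019935]
 [ 0.          0.          0.          1.        ]]
{'clock': 0.1, 'q': array([-1.17020202,  0.68986879, -0.19456483,  1.56620174,  0.15728238,
        0.90249072, -0.21508155]), 'qd': array([-1.64221663e-03, -7.80161289e-04, -4.70666937e-05, -2.84954521e-03,
       -2.85835884e-04, -3.30041234e-04, -4.32844644e-04]), 'joint_torque': array([-2.84205649e-03, -5.28492951e+01, -1.27126493e+00, -1.53836542e+01,
       -5.25129482e-02,  2.00789342e-03,  3.49590607e-05]), 'tool_pos': array([0.22396599, 0.58293867, 0.25502109]), 'eef_rot': array([ 1.82314866e-01,  9.83239883e-01, -7.81571838e-04, -1.07428143e-04]), 'contact_force': array([ 0.13770899,  0.20192333, -0.69110015]), 'moment': array([ 0.01407136, -0.0315332 ,  0.02740217]), 'finger_force': 0.0, 'opening': 0.9987693749265902}
```

View pics/scene0.png

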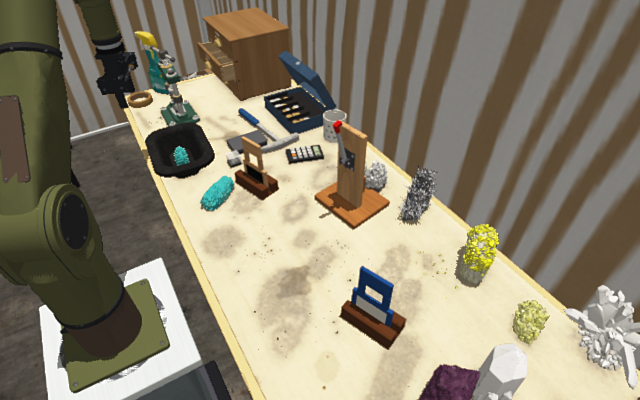

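View pics/top0.png

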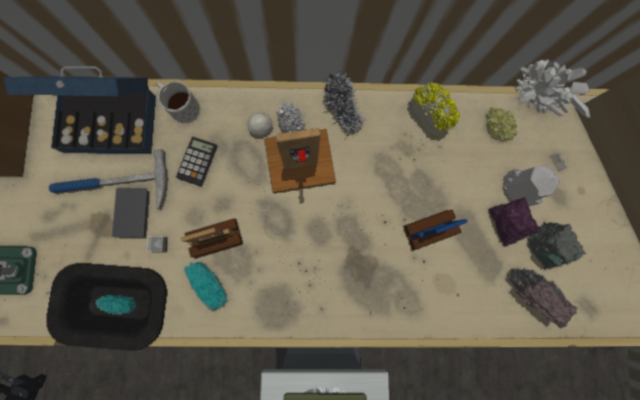

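The scene view has the stand at about (350,170) with the red hook end at (338,126), the chalkboard at (255,165) and the whiteboard at (375,300). In the top view they are at (300,160), (212,238) and (435,228). I'll look at the details next.

```bash
cat > h.py <<'E'
import numpy as np,cv2,pickle
def K(s): return np.array([[s["fx"],0,s["cx"]],[0,s["fy"],s["cy"]],[0,0,1.]])
def ray(s,p):
    u=cv2.undistortPoints(np.array([[p]],float),K(s),np.array(s["dist_coeffs"]))[0,0]
    T=np.array(s["cam_to_world"]);d=T[:3,:3]@np.array([u[0],u[1],1]);return T[:3,3],d/np.linalg.norm(d)
def onz(s,p,z):
    o,d=ray(s,p);return o+d*(z-o[2])/d[2]
def tri(s1,p1,s2,p2):
    o1,d1=ray(s1,p1);o2,d2=ray(s2,p2)
    t=np.linalg.lstsq(np.c_[d1,-d2],o2-o1,rcond=None)[0]
    a,b=o1+d1*t[0],o2+d2*t[1];return (a+b)/2,np.linalg.norm(a-b)
def proj(s,P):
    M=np.linalg.inv(np.array(s["cam_to_world"]))
    return cv2.projectPoints(np.atleast_2d(np.array(P,float)),cv2.Rodrigues(M[:3,:3])[0],M[:3,3],K(s),np.array(s["dist_coeffs"]))[0][:,0]
E
python3 - <<'E'
from h import *
d=pickle.load(open("d0.pkl","rb"))
def crop(n,x,y,w=67,h=50): return cv2.resize(d[n]["pixels"][y:y+h,x:x+w,::-1],(w*6,h*6),interpolation=cv2.INTER_CUBIC)[:300,:400]
a=np.vstack([np.hstack([crop("scene",310,115),crop("scene",230,130)]),np.hstack([crop("top",270,120),crop("top",178,212)])])
cv2.imwrite("pics/c1.png",a)
for n in d:
    im=d[n]["pixels"].astype(int);m=((im[...,0]>130)&(im[...,1]<60)&(im[...,2]<60)).astype(np.uint8)
    print(n,[(st.tolist(),c.round(2).tolist()) for st,c in zip(*cv2.connectedComponentsWithStats(m)[2:])][1:])
E
```

```text
scene [([333, 121, 8, 6, 29], [336.86, 123.55])]
top [([299, 151, 6, 9, 44], [301.5, 155.09])]
```

View pics/c1.png

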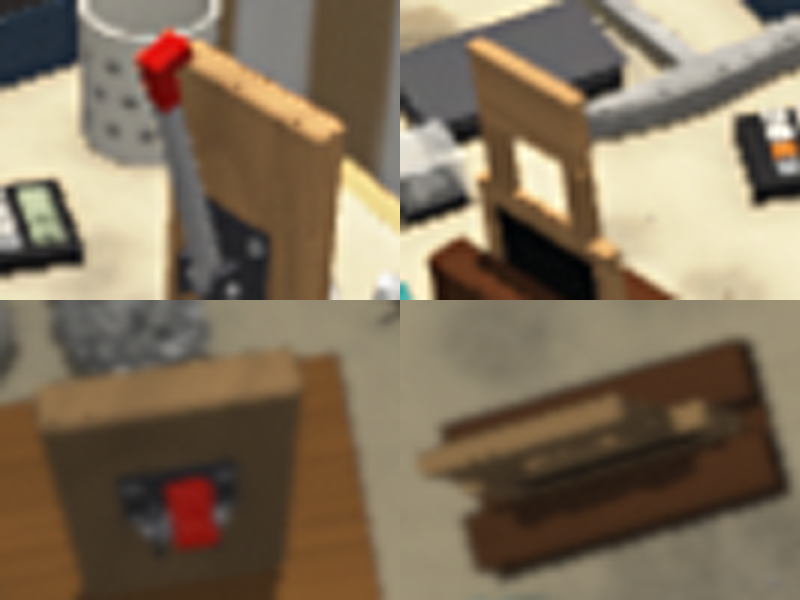

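The crops show the hook leaning a little forward, with its red end at scene (337,124) and top (301.5,155). The plank's top front edge runs from about (277,141) to (320,133) in the top view. The chalkboard's grip-bar top runs from about (181,239) to (216,228) in the top view, and from (242,137) to (261,146) in the scene view.

```bash
python3 - <<'E'
from h import *
np.set_printoptions(precision=4,suppress=True)
d=pickle.load(open("d0.pkl","rb"));S,T=d["scene"],d["top"]
f=lambda ox,oy,x,y:((x+.5)/6-.5+ox,(y+.5)/6-.5+oy)
print("red",*tri(S,(336.86,123.55),T,(301.5,155.09)))
a,b=onz(T,f(270,120,42,134),.26),onz(T,f(270,120,300,88),.26)
print("plank top front",a,b,np.linalg.norm(a-b),np.degrees(np.arctan2(*(a-b)[[0,1]])))
a,b=onz(T,f(270,120,38,102),.26),onz(T,f(270,120,296,50),.26)
print("plank top back",a,b,np.linalg.norm(a-b))
# foot: orange-brown mask at z=.018 / holder masks
for n,s in d.items():
    hsv=cv2.cvtColor(s["pixels"],cv2.COLOR_RGB2HSV)
    for nm,lo,hi in(("foot",(8,140,70),(18,255,220)),("holder",(2,110,30),(12,255,110))):
        m=cv2.inRange(hsv,lo,hi);m=cv2.morphologyEx(m,cv2.MORPH_CLOSE,np.ones((3,3)))
        for c in cv2.findContours(m,cv2.RETR_EXTERNAL,cv2.CHAIN_APPROX_NONE)[0]:
            if cv2.contourArea(c)>250 and cv2.boundingRect(c)[1]>80:
                bx=cv2.boxPoints(cv2.minAreaRect(c));z=.018 if nm=="foot" else .038
                P=np.array([onz(s,p,z) for p in bx]);e=np.linalg.norm(np.diff(P,axis=0),axis=1)
                print(n,nm,cv2.contourArea(c),bx.round(1).tolist(),P.mean(0),e[:2],[np.degrees(np.arctan2(*(P[i+1]-P[i])[[1,0]])) .round(1) for i in(0,1)])
# chalkboard top corners
for z in(.168,):
    L,R=onz(T,f(178,212,18,165),z),onz(T,f(178,212,228,104),z);print("CB top view",L,R,np.linalg.norm(L-R),np.degrees(np.arctan2(*(L-R)[[0,1]])))
    L,R=onz(S,f(230,130,72,47),z),onz(S,f(230,130,185,102),z);print("CB scene view",L,R,np.linalg.norm(L-R),np.degrees(np.arctan2(*(L-R)[[0,1]])))
E
```

```text
red [0.6252 0.0596 0.2971] 0.0004285206175598456
plank top front [0.6618 0.1101 0.26  ] [0.679  0.0248 0.26  ] 0.08703079122169888 -11.416735448156446
plank top back [0.6728 0.1117 0.26  ] [0.6922 0.0262 0.26  ] 0.08764765608972117
scene foot 408.0 [[341.1000061035156, 307.3999938964844], [346.8999938964844, 298.6000061035156], [398.6000061035156, 333.1000061035156], [392.79998779296875, 341.79998779296875]] [ 0.4992 -0.2774  0.018 ] [0.0269 0.1379] [np.float64(26.8), np.float64(-70.2)]
scene foot 1479.5 [[313.29998779296875, 195.5], [361.6000061035156, 162.5], [389.6000061035156, 203.39999389648438], [341.29998779296875, 236.39999389648438]] [0.6904 0.0686 0.018 ] [0.2206 0.2031] [np.float64(14.4), np.float64(-102.1)]
scene foot 262.5 [[128.0, 92.0], [151.0, 92.0], [151.0, 106.0], [128.0, 106.0]] [0.2842 1.0169 0.018 ] [0.1016 0.1239] [np.float64(-33.4), np.float64(-102.9)]
scene holder 1188.0 [[336.8999938964844, 314.6000061035156], [355.79998779296875, 286.20001220703125], [407.1000061035156, 320.3999938964844], [388.20001220703125, 348.79998779296875]] [ 0.4999 -0.2826  0.038 ] [
[... 796 characters left out ...]
]
top holder 531.5 [[184.6999969482422, 233.89999389648438], [234.3000030517578, 218.6999969482422], [241.60000610351562, 242.60000610351562], [192.10000610351562, 257.79998779296875]] [0.4796 0.2825 0.038 ] [0.1281 0.0632] [np.float64(-72.0), np.float64(-160.9)]
top holder 682.0 [[404.0, 225.8000030517578], [451.3999938964844, 208.6999969482422], [459.79998779296875, 231.89999389648438], [412.29998779296875, 249.0]] [ 0.5082 -0.2703  0.038 ] [0.1325 0.0625] [np.float64(-70.0), np.float64(-162.2)]
CB top view [0.4715 0.3191 0.168 ] [0.4941 0.2453 0.168 ] 0.07716962426174723 -17.009082521441883
CB scene view [0.4676 0.311  0.168 ] [0.4948 0.2417 0.168 ] 0.07448111571175473 -21.363130260321196
```

Request:
step_arm --pt "0 0 -3.2 0 0 -10.3 -1" --pt "0 0 -3.2 0 0 -10.3 -1" --pt "0 0 -3.2 0 0 -10.4 -1" --pt "-2.3 -4.5 0 0 0 0 -1" --pt "-2.3 -4.5 0 0 0 0 -1" --pt "-2.3 -4.5 0 0 0 0 -1" --pt "-2.3 -4.5 0 0 0 0 -1" --pt "-2.3 -4.5 0 0 0 0 -1"

```text
clock: 1.1
tool_pos: [0.3772, 0.3801, 0.3514]
eef_rot: [-0.087, 0.996, -0.0, -0.0]
contact_force: [0.5, -0.4, 0.2]
opening: 0.998
finger_force: 0.0
```

Request:
step_arm --pt "-2.3 -4.5 0 0 0 0 -1" --pt "-2.3 -4.5 0 0 0 0 -1" --pt "-2.3 -4.5 0 0 0 0 -1" --pt "-2.3 -4.5 0 0 0 0 -1" --pt "-2.3 -4.5 0 0 0 0 -1" --pt "-2.3 -4.5 0 0 0 0 -1" --pt "0 0 0 0 0 0 -1" --pt "0 0 0 0 0 0 -1"

```text
clock: 2.1
tool_pos: [0.5585, 0.1405, 0.3513]
eef_rot: [-0.087, 0.996, 0.0, -0.001]
contact_force: [0.1, 0.2, 1.2]
opening: 0.999
finger_force: 0.0
```

Request:
step_arm --pt "-1.3 -2.3 0 0 0 0 -1" --pt "-1.3 -2.3 0 0 0 0 -1" --pt "-1.3 -2.3 0 0 0 0 -1" --pt "-1.4 -2.2 0 0 0 0 -1" --pt "0 0 0 0 0 0 -1" --pt "0 0 0 0 0 0 -1"

```text
clock: 2.85
tool_pos: [0.6259, 0.0619, 0.3517]
eef_rot: [-0.089, 0.996, 0.001, -0.0]
contact_force: [-0.5, 0.1, 0.5]
opening: 0.999
finger_force: 0.0
```

```bash
python3 - <<'E'
from plant import r
from h import *
s=r.snapshot("scene");t=r.snapshot("top");p=r.get_state()["tool_pos"];print(p,proj(s,p),proj(t,p))
c=lambda s,x,y:cv2.resize(s["pixels"][y:y+100,x:x+80,::-1],(400,500),interpolation=cv2.INTER_CUBIC)
cv2.imwrite("pics/m1.png",np.hstack([c(s,300,70),c(t,260,90)]))
E
```

```text
[0.62611273 0.06156926 0.35193202] [[337.3259088  102.52618093]] [[299.72150446 146.22634733]]
```

View pics/m1.png

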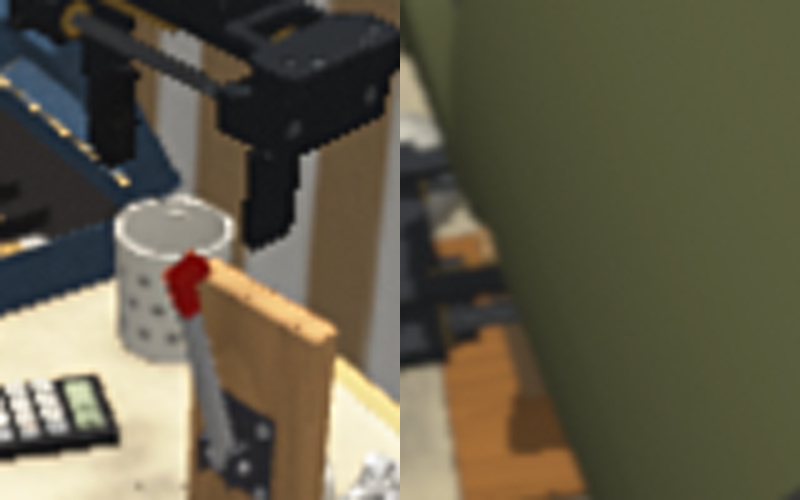

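The fingers straddle the hook, with the red end at crop (188,285) midway between them. I'll lower the tool and pinch.

Request:
step_arm --pt "0 0 2 0 0 0 -1" --pt "0 0 2 0 0 0 -1" --pt "0 0 2 0 0 0 -1" --pt "0 0 0.5 0 0 0 -1" --pt "0 0 0 0 0 0 0.2" --pt "0 0 0 0 0 0 0.6" --pt "0 0 0 0 0 0 1" --pt "0 0 0 0 0 0 1" --force 20

```text
clock: 3.95
tool_pos: [0.6273, 0.0594, 0.2871]
eef_rot: [-0.087, 0.996, 0.0, 0.0]
contact_force: [0.4, 0.3, 0.1]
opening: 0.571
finger_force: 0.0
```

Request:
step_arm --pt "0 0 0 0 0 0 1" --pt "0 0 0 0 0 0 1" --pt "0 0 0 0 0 0 1"

```text
clock: 4.32
tool_pos: [0.6271, 0.0594, 0.2867]
eef_rot: [-0.087, 0.996, 0.0, 0.0]
contact_force: [-0.1, 0.0, 0.0]
opening: 0.231
finger_force: 0.0
```

Request:
step_arm --pt "0 0 0 0 0 0 1" --pt "0 0 0 0 0 0 1" --pt "0 0 0 0 0 0 1"

```text
clock: 4.7
tool_pos: [0.627, 0.06, 0.2867]
eef_rot: [-0.087, 0.996, 0.0, -0.0]
contact_force: [-0.5, 2.2, 0.2]
opening: 0.159
finger_force: 20.0
```

Request:
step_arm --pt "1.3 0 0.4 0 0 0 1" --pt "1.2 0 0.55 0 0 0 1" --pt "1.15 0 0.7 0 0 0 1" --pt "1.1 0 0.8 0 0 0 1"

```text
clock: 5.2
tool_pos: [0.5821, 0.0519, 0.2627]
eef_rot: [-0.087, 0.996, 0.001, 0.003]
contact_force: [5.4, 1.9, -3.2]
opening: 0.157
finger_force: 20.0
```

Request:
step_arm --pt "1.0 0 0.9 0 0 0 1" --pt "0.9 0 1.0 0 0 0 1" --pt "0.75 0 1.1 0 0 0 1" --pt "0.65 0 1.2 0 0 0 1"

```text
clock: 5.7
tool_pos: [0.5505, 0.0463, 0.2209]
eef_rot: [-0.087, 0.996, 0.001, 0.003]
contact_force: [4.6, 2.3, 0.2]
opening: 0.159
finger_force: 20.0
```

Tracking well; I'll finish the arc with a small overpush.

Request:
step_arm --pt "0.5 0 1.25 0 0 0 1" --pt "0.35 0 1.3 0 0 0 1" --pt "0.2 0 1.3 0 0 0 1" --pt "0.1 0 1.4 0 0 0 1" --pt "0 0 0.3 0 0 0 1" --pt "0 0 0 0 0 0 1"

```text
clock: 6.45
tool_pos: [0.539, 0.0442, 0.1674]
eef_rot: [-0.087, 0.996, 0.0, 0.003]
contact_force: [0.2, 2.1, 21.6]
opening: 0.154
finger_force: 20.0
```

Request:
step_arm --pt "0 0 0 0 0 0 0.3" --pt "0 0 0 0 0 0 -0.5" --pt "0 0 0 0 0 0 -0.5" --pt "0 0 0 0 0 0 -0.5" --pt "0 0 -2 0 0 0 -0.6" --pt "0 0 -4 0 0 0 -1" --pt "0 0 -4 0 0 0 -1" --pt "0 0 -4 0 0 0 -1"

```text
clock: 7.45
tool_pos: [0.5361, 0.0433, 0.3057]
eef_rot: [-0.087, 0.996, 0.0, -0.0]
contact_force: [0.2, -0.2, -1.0]
opening: 0.996
finger_force: 0.0
```

Request:
step_arm --pt "0.2 4.0 0 0 0 0 -1" --pt "0.2 4.1 0 0 0 0 -1" --pt "0.2 4.1 0 0 0 0 -1" --pt "0.2 4.1 0 0 0 0 -1" --pt "0.2 4.0 0 0 0 0 -1" --pt "0.2 4.0 0 0 0 0 -1"

```text
clock: 8.2
tool_pos: [0.482, 0.2816, 0.3044]
eef_rot: [-0.087, 0.996, -0.0, -0.0]
contact_force: [1.2, -0.1, -0.4]
opening: 1.003
finger_force: 0.0
```

Request:
step_arm --pt "0 0 0 0 0 10.2 -1" --pt "0 0 0 0 0 10.2 -1" --pt "0 0 0 0 0 10.2 -1" --pt "0 0 0 0 0 10.2 -1" --pt "0 0 0 0 0 10.2 -1" --pt "0 0 0 0 0 10.2 -1" --pt "0 0 0 0 0 10.2 -1" --pt "0 0 0 0 0 10.2 -1"

```text
clock: 9.2
tool_pos: [0.4822, 0.2805, 0.3044]
eef_rot: [0.587, 0.809, -0.0, -0.0]
contact_force: [-0.6, 0.8, 0.3]
opening: 1.001
finger_force: 0.0
```

```bash
python3 - <<'E'
from plant import r
from h import *
s=r.snapshot("scene");t=r.snapshot("top");q=r.get_state();p=q["tool_pos"];print(p,q["eef_rot"],q["q"],proj(s,p),proj(t,p))
c=lambda s,x,y:cv2.resize(s["pixels"][y:y+100,x:x+80,::-1],(400,500),interpolation=cv2.INTER_CUBIC)
cv2.imwrite("pics/m2.png",np.hstack([c(s,220,100),c(s,295,100)]))
pickle.dump((s,t),open("d2.pkl","wb"))
E
```

```text
[0.48219891 0.2806556  0.30441983] [ 5.85139650e-01  8.10932405e-01 -4.72168009e-04  5.13919453e-05] [-0.64965786  0.53899877  0.06482463  1.71703237 -0.04233479  0.88777769
 -0.24655487] [[244.16695529  97.54488627]] [[176.51542054 230.1231581 ]]
```

View pics/m2.png

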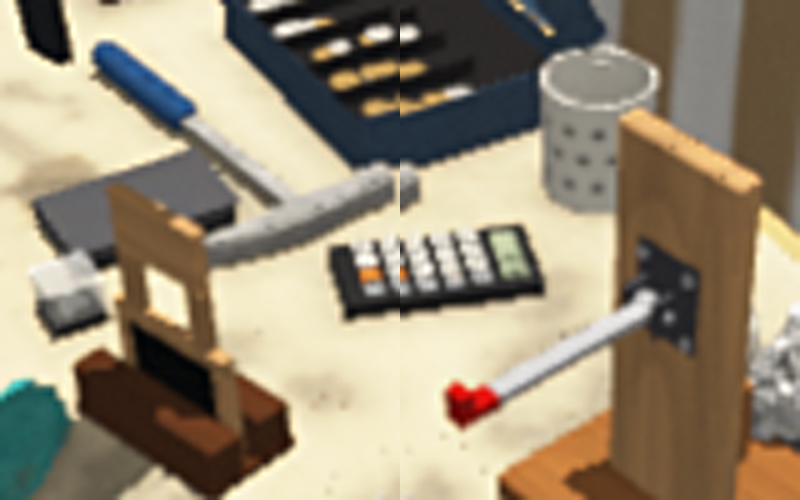

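The right half shows the hook lowered, with its red end at about scene (309,180). In the left half, the chalkboard's grip-bar top runs from (242,137) to (263,149). I'll check the assumed board pose and the hook's level numerically.

```bash
python3 - <<'E'
from h import *
np.set_printoptions(precision=2,suppress=True)
s,t=pickle.load(open("d2.pkl","rb"));d=pickle.load(open("d0.pkl","rb"));T=d["top"]
def rect(c,psi,z):
    psi=np.radians(psi);x=np.array([np.cos(psi),np.sin(psi)]);y=np.array([-x[1],x[0]])
    return [[*(np.array(c)+i*.005*x+j*.038*y),z] for i,j in((-1,1),(-1,-1),(1,-1),(1,1))]
for c,psi in(((.482,.280),18),((.480,.282),18)):
    R=rect(c,psi,.168);print("scene crop",((proj(s,R)-[220,100]+.5)*5).tolist());print("top crop(178,212)x6",((proj(T,R)-[178,212]+.5)*6).tolist())
o=np.array([.6566,.065]);f=np.array([-.985,-.174])
P=[[*(o+f*rr),z] for rr,z in((.135,.174),(.135,.186),(.109,.174),(.03,.174))]
print("hook",(proj(s,P)-[295,100]+.5)*5)
E
```

```text
scene crop [[104.53857811888895, 187.69079925429025], [194.53706109508659, 238.04804745513124], [207.90655635166502, 229.99243062679398], [117.88488739124162, 180.1467850642797]]
top crop(178,212)x6 [[30.242556113255944, 182.60284953072494], [236.27323678366378, 118.86864384409836], [228.86964699866263, 92.34882413775568], [23.127390889325227, 155.8302614627289]]
scene crop [[99.93867389777549, 187.0534091746353], [189.72288781274216, 237.3581846019691], [203.10936079432508, 229.30969096390015], [113.2998705581312, 179.5157689321033]]
top crop(178,212)x6 [[24.289161444525632, 188.17243439955791], [230.42704801018198, 124.38392056149706], [223.02946208981905, 97.84484419345745], [17.180231321478686, 161.38062148992185]]
hook [[ 52.74 410.5 ]
 [ 51.97 391.78]
 [ 93.12 387.94]
 [209.61 322.88]]
```

```bash
python3 - <<'E'
from h import *
s,t=pickle.load(open("d2.pkl","rb"));T=pickle.load(open("d0.pkl","rb"))["top"]
c=lambda s,x,y:cv2.resize(s["pixels"][y:y+50,x:x+40,::-1],(400,500),interpolation=cv2.INTER_CUBIC)
cv2.imwrite("pics/m3.png",np.hstack([c(s,235,127),c(T,178,212)]))
E
```

```text
(no output)
```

View pics/m3.png

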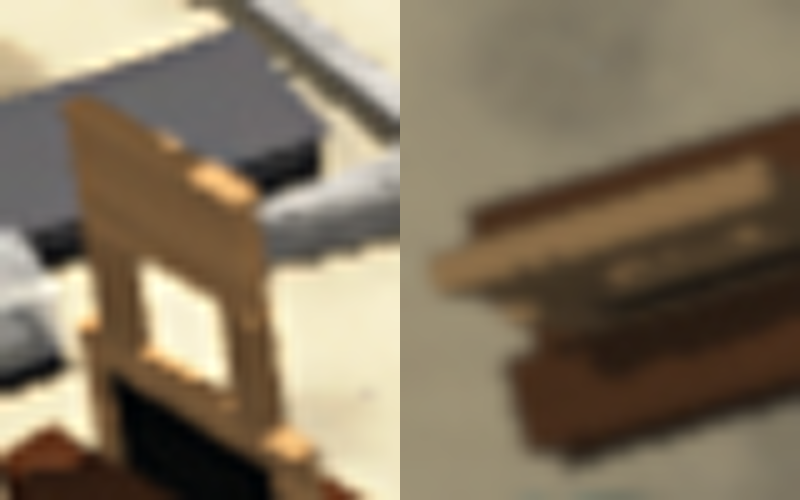

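The close-up gives the corners of the bar's top face: (32,258), (40,292), (372,195) and (370,157) in the top crop, and (66,107), (246,205) and (261,190) in the scene crop.

```bash
python3 - <<'E'
from h import *
np.set_printoptions(precision=4,suppress=True)
s,t=pickle.load(open("d2.pkl","rb"));T=pickle.load(open("d0.pkl","rb"))["top"]
f=lambda ox,oy,x,y:((x+.5)/10-.5+ox,(y+.5)/10-.5+oy)
A=[f(178,212,*p) for p in((32,258),(40,292),(372,195),(370,157))]
P=np.array([onz(T,p,.168) for p in A]);print(P.mean(0),[np.linalg.norm(P[i]-P[i-1]) for i in range(4)])
for a,b in((1,2),(0,3)):print(np.degrees(np.arctan2(*(P[b]-P[a])[[0,1]]*[1,-1])))
B=[f(235,127,*p) for p in((66,107),(246,205),(261,190))]
Q=np.array([onz(s,p,.168) for p in B]);print((Q[0]+Q[2])/2,np.linalg.norm(Q[0]-Q[1]),np.degrees(np.arctan2(*(Q[1]-Q[0])[[0,1]]*[1,-1])))
print(tri(s,B[0],T,A[1]),tri(s,B[1],T,A[2]),tri(s,B[2],T,A[3]))
E
```

```text
[0.4826 0.2826 0.168 ] [np.float64(0.07471853971459158), np.float64(0.0075602043642368465), np.float64(0.07317451347214125), np.float64(0.008234109089591997)]
17.084345514248604
17.476446515848647
[0.4821 0.2791 0.168 ] 0.074911224468669 18.648497941435433
(array([0.4684, 0.318 , 0.1642]), np.float64(0.0005100920185632135)) (array([0.4912, 0.2473, 0.1642]), np.float64(0.003246494454390702)) (array([0.498 , 0.2481, 0.1664]), np.float64(0.00039638250300138135))
```

Request:
step_arm --pt "0 0 3.5 0 0 0 -1" --pt "0 0 3.5 0 0 0 -1" --pt "0 0 3 0 0 0 -1" --pt "0 0 2.5 0 0 0 -1" --pt "0 0 1.5 0 0 0 -1" --pt "0 0 1 0 0 0 0.4" --pt "0 0 0 0 0 0 1" --pt "0 0 0 0 0 0 1" --force 25

```text
clock: 10.3
tool_pos: [0.483, 0.2809, 0.1554]
eef_rot: [0.585, 0.811, 0.001, 0.0]
contact_force: [0.3, 0.2, -0.1]
opening: 0.687
finger_force: 0.0
```

Request:
step_arm --pt "0 0 0 0 0 0 1" --pt "0 0 0 0 0 0 1" --pt "0 0 0 0 0 0 1" --pt "0 0 0 0 0 0 1" --pt "0 0 0 0 0 0 1" --pt "0 0 0 0 0 0 1"

```text
clock: 11.05
tool_pos: [0.4826, 0.2807, 0.1547]
eef_rot: [0.585, 0.811, 0.0, 0.0]
contact_force: [0.5, -1.1, 0.4]
opening: 0.111
finger_force: 25.0
```

Request:
step_arm --pt "0 0 -0.4 0 0 0 1" --pt "0 0 -0.8 0 0 0 1" --pt "0 0 -1 0 0 0 1" --pt "0 0 -1.2 0 0 0 1" --pt "0 0 -1.4 0 0 0 1" --pt "0 0 -1.4 0 0 0 1" --pt "0 0 -1.0 0 0 0 1" --pt "0 0 0 0 0 0 1"

```text
clock: 12.05
tool_pos: [0.483, 0.2809, 0.2277]
eef_rot: [0.585, 0.811, 0.001, 0.0]
contact_force: [-0.3, -0.8, -2.7]
opening: 0.111
finger_force: 25.0
```

Request:
step_arm --pt "0 0 0 0 0 4.2 1" --pt "0 0 0 0 0 4.2 1" --pt "-1.5 -0.6 0 0 0 0 1" --pt "-3 -0.8 0 0 0 0 1" --pt "-3 -0.8 0 0 0 0 1" --pt "-3 -0.8 0 0 0 0 1" --pt "-3 -0.8 0 0 0 0 1" --pt "-1.5 -0.8 0 0 0 0 1"

```text
clock: 13.05
tool_pos: [0.4625, 0.122, 0.2266]
eef_rot: [0.644, 0.765, -0.001, 0.0]
contact_force: [0.2, -0.2, -2.6]
opening: 0.111
finger_force: 25.0
```

Request:
step_arm --pt "-2 -0.5 0 0 0 0 1" --pt "-2.5 -0.5 0 0 0 0 1" --pt "-2.5 -0.5 0 0 0 0 1" --pt "-1.5 -0.4 0 0 0 0 1" --pt "-0.5 0 0 0 0 0 1" --pt "0 0 0 0 0 0 1" --pt "0 0 0 0 0 0 1" --pt "0 0 0 0 0 0 1"

```text
clock: 14.05
tool_pos: [0.4602, 0.0339, 0.2267]
eef_rot: [0.642, 0.766, 0.0, -0.0]
contact_force: [-0.2, -0.3, -2.8]
opening: 0.113
finger_force: 25.0
```

```bash
python3 - <<'E'
from plant import r
from h import *
np.set_printoptions(precision=4,suppress=True)
s=r.snapshot("scene");q=r.get_state();print(q["tool_pos"],q["eef_rot"],q["contact_force"],q["moment"],proj(s,q["tool_pos"]))
cv2.imwrite("pics/m4.png",cv2.resize(s["pixels"][110:260,240:440,::-1],(800,600),interpolation=cv2.INTER_CUBIC))
E
```

```text
[0.4602 0.0337 0.2267] [ 0.6424  0.7663  0.0001 -0.0001] [ 0.3168  0.1422 -2.444 ] [-0.0786  0.0775  0.0615] [[281.8848 175.4561]]
```

View pics/m4.png

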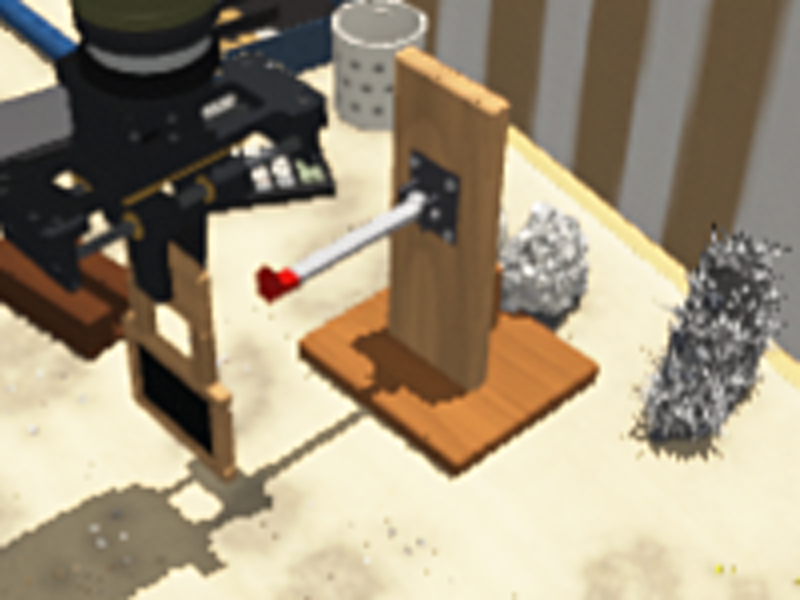

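The board hangs plumb in the gripper at crop (180,370), with the level hook ahead of it at (275,280). Next I'll slide the opening over the hook.

Request:
step_arm --pt "-0.3 1 0 0 0 0 1" --pt "0 1.5 0 0 0 0 1" --pt "0 1.5 0 0 0 0 1" --pt "0 1.5 0 0 0 0 1" --pt "0 1.5 0 0 0 0 1" --pt "0 1.5 0 0 0 0 1" --pt "0 1.5 0 0 0 0 1" --pt "0 0.9 0 0 0 0 1"

```text
clock: 15.1
tool_pos: [0.5692, 0.0491, 0.2265]
eef_rot: [0.643, 0.766, 0.0, 0.0]
contact_force: [-0.4, 0.1, -3.0]
opening: 0.107
finger_force: 25.0
```

Request:
step_arm --pt "0 0 0 0 0 0 1" --pt "0 0 0 0 0 0 1" --pt "0 0 0.7 0 0 0 1" --pt "0 0 0.7 0 0 0 1" --pt "0 0 0.4 0 0 0 1" --pt "0 0 0 0 0 0 1"

```text
clock: 15.85
tool_pos: [0.5677, 0.049, 0.2082]
eef_rot: [0.643, 0.766, -0.0, -0.0]
contact_force: [-0.1, 0.4, -2.8]
opening: 0.113
finger_force: 25.0
```

Request:
step_arm --pt "0 0 0.15 0 0 0 1" --pt "0 0 0.1 0 0 0 1" --pt "0 0 0 0 0 0 1"

```text
clock: 16.23
tool_pos: [0.568, 0.049, 0.2062]
eef_rot: [0.643, 0.766, 0.0, -0.0]
contact_force: [0.1, -0.1, -2.5]
opening: 0.11
finger_force: 25.0
```

Request:
step_arm --pt "0 0 0.1 0 0 0 1" --pt "0 0 0.1 0 0 0 1" --pt "0 0 0 0 0 0 1"

```text
clock: 16.6
tool_pos: [0.5682, 0.049, 0.2055]
eef_rot: [0.643, 0.766, 0.0, 0.0]
contact_force: [-2.1, 0.9, 7.3]
opening: 0.113
finger_force: 25.0
```

Contact came at the expected height, so I'll release gently.

Request:
step_arm --pt "0 0 -0.05 0 0 0 1" --pt "0 0 0 0 0 0 1" --pt "0 0 0 0 0 0 1" --force 5

```text
clock: 16.98
tool_pos: [0.5682, 0.049, 0.2055]
eef_rot: [0.643, 0.766, 0.0, 0.0]
contact_force: [-2.8, -0.1, 6.4]
opening: 0.118
finger_force: 5.0
```

Request:
step_arm --pt "0 0 0 0 0 0 0.7" --pt "0 0 0 0 0 0 0.6" --pt "0 0 0 0 0 0 0.4" --pt "0 0 0 0 0 0 0.0" --pt "0 0 0 0 0 0 -0.3" --pt "0 0 0 0 0 0 -0.3" --pt "0 0 0 0 0 0 -0.3" --pt "0 0 0 0 0 0 -0.3"

```text
clock: 17.98
tool_pos: [0.568, 0.049, 0.2047]
eef_rot: [0.643, 0.766, 0.0, -0.0]
contact_force: [0.6, 0.5, 0.2]
opening: 0.648
finger_force: 0.0
```

```bash
python3 - <<'E'
from plant import r
from h import *
s=r.snapshot("scene");q=r.get_state();print(q["tool_pos"],q["contact_force"],q["opening"],q["finger_force"])
cv2.imwrite("pics/m5.png",cv2.resize(s["pixels"][110:260,240:440,::-1],(800,600),interpolation=cv2.INTER_CUBIC))
E
```

```text
[0.56799178 0.04900268 0.2047053 ] [-0.59005355 -0.43069501 -0.42293932] 0.6524870611510974 0.0
```

View pics/m5.png

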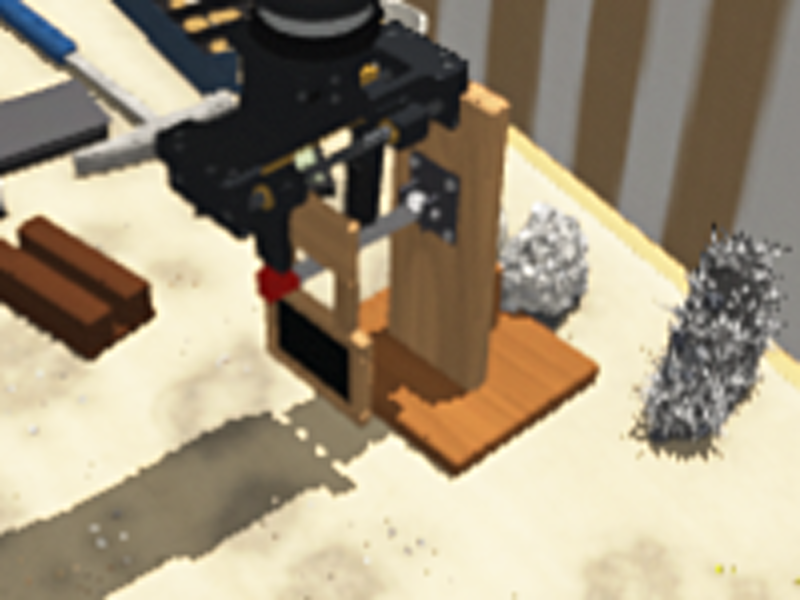

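The chalkboard hangs on the hook at crop (320,320) with the fingers clear of it. I'll lift straight up, back away and let it settle.

Request:
step_arm --pt "0 0 -0.5 0 0 0 -0.3" --pt "0 0 -1 0 0 0 -0.3" --pt "0 0 -2 0 0 0 -0.3" --pt "0 0 -3 0 0 0 -0.3" --pt "0 0 -4 0 0 0 -0.3" --pt "0 0 -4 0 0 0 -0.3" --pt "0 -3 0 0 0 0 -0.3" --pt "0 -4 0 0 0 0 -0.3"

```text
clock: 19.02
tool_pos: [0.4991, 0.0369, 0.3509]
eef_rot: [0.643, 0.766, 0.001, 0.001]
contact_force: [-1.0, -0.5, -0.3]
opening: 0.65
finger_force: 0.0
```

Request:
step_arm --pt "2 -4 0 0 0 0 -0.3" --pt "3 0 0 0 0 0 -0.3" --pt "3 0 0 0 0 0 -0.3" --pt "3 0 0 0 0 0 -0.3" --pt "3 0 0 0 0 0 -0.3" --pt "3 0 0 0 0 0 -0.3" --pt "2 0 0 0 0 0 -0.3" --pt "0 0 0 0 0 0 -0.3"

```text
clock: 20.02
tool_pos: [0.4264, 0.2185, 0.3503]
eef_rot: [0.642, 0.767, 0.001, -0.0]
contact_force: [0.1, -0.1, 0.0]
opening: 0.651
finger_force: 0.0
```

Request:
step_arm --pt "0 0 0 0 0 0 -0.3" --pt "0 0 0 0 0 0 -0.3" --pt "0 0 0 0 0 0 -0.3" --pt "0 0 0 0 0 0 -0.3" --pt "0 0 0 0 0 0 -0.3" --pt "0 0 0 0 0 0 -0.3" --pt "0 0 0 0 0 0 -0.3" --pt "0 0 0 0 0 0 -0.3"

```text
clock: 21.02
tool_pos: [0.4267, 0.2171, 0.3497]
eef_rot: [0.643, 0.766, 0.0, -0.0]
contact_force: [-0.0, -0.6, -0.7]
opening: 0.649
finger_force: 0.0
```

```bash
cat > look.py <<'E'
from plant import r
from h import *
s=r.snapshot("scene");p=r.snapshot("scene")
print(r.get_state()["clock"],np.abs(s["pixels"][110:260,240:440].astype(int)-p["pixels"][110:260,240:440]).max())
import sys;cv2.imwrite(sys.argv[1],cv2.resize(s["pixels"][110:350,220:540,::-1],(800,600),interpolation=cv2.INTER_CUBIC))
E
python3 look.py pics/m6.png
```

```text
21.125 12
```

View pics/m6.png

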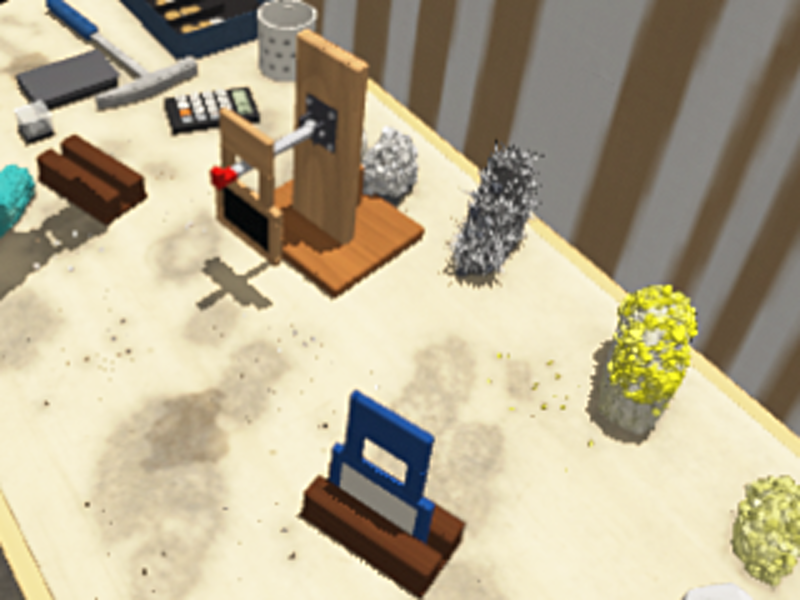

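The chalkboard hangs on the level hook at (245,185), and the whiteboard is untouched at (385,470). I'll wait a couple of seconds for any swing to die out, then hand in.

Request:
step_arm --pt "0 0 0 0 0 0 -0.3" --pt "0 0 0 0 0 0 -0.3" --pt "0 0 0 0 0 0 -0.3" --pt "0 0 0 0 0 0 -0.3" --pt "0 0 0 0 0 0 -0.3" --pt "0 0 0 0 0 0 -0.3" --pt "0 0 0 0 0 0 -0.3" --pt "0 0 0 0 0 0 -0.3"

```text
clock: 22.12
tool_pos: [0.4267, 0.217, 0.3497]
eef_rot: [0.643, 0.766, 0.0, -0.0]
contact_force: [-0.9, -0.4, 0.7]
opening: 0.647
finger_force: 0.0
```

Request:
step_arm --pt "0 0 0 0 0 0 -0.3" --pt "0 0 0 0 0 0 -0.3" --pt "0 0 0 0 0 0 -0.3" --pt "0 0 0 0 0 0 -0.3" --pt "0 0 0 0 0 0 -0.3" --pt "0 0 0 0 0 0 -0.3" --pt "0 0 0 0 0 0 -0.3" --pt "0 0 0 0 0 0 -0.3"

```text
clock: 23.12
tool_pos: [0.4267, 0.217, 0.3497]
eef_rot: [0.643, 0.766, 0.0, -0.0]
contact_force: [0.1, 0.1, 0.2]
opening: 0.647
finger_force: 0.0
```

```bash
python3 look.py pics/m7.png; python3 -c "
import cv2,numpy as np
a,b=[cv2.imread(f'pics/m{i}.png').astype(int)[80:280,190:300] for i in(6,7)];print(abs(a-b).max(),abs(a-b).mean())"
```

```text
23.225 5
12 0.5036212121212121
```

Still, with only pixel noise left.

```bash
python3 -c "
from plant import r
print(r.finish_job())"
```

```text
the job is handed in; nothing more can be done
None
```

The hook is folded down level, the chalkboard hangs still on it by its opening, and the whiteboard was left standing in its holder; the job was handed in at about 23 s and no verdict came back.

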